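# Turn the wheel by its spokes until the valve is at the top

### The arm

A 6-joint arm with a two-finger parallel gripper is mounted at the origin on a cart in front of the work surface, level with it; the furniture and walls round the work are solid. World frame = base frame: x ahead of the robot, y to its left, z up, the work surface at z = 0. Lengths are in mm, angles in rad, forces in N, time in s.
With the tool pointing down it reaches from about 350 to 975 mm from the base axis. Payload 7.1 kg.
Tool frame: the origin (TCP) lies at the very end of the fingers, on their centre line; the grasp point (between the pads) lies 19 mm behind it (ctrl.grip_point_offset is the distance from the TCP to the grasp point, in mm); z points along the fingers, y is the direction in which the jaws open and shut (so a half turn about z gives the same grasp; the last joint's range is limited). The gripper opens to 88 mm and grips with 3 to 60 N. Pads are 20 mm wide; open, the fingers measure 115 mm over their backs; the gripper's body (75 mm by 178 mm) begins 61 mm behind the grasp point.
Start: joints at [1.22, 0.423, 1.63, -0, 1.089, -0.019], TCP at [203.559, 590.905, 222.675] pointing down, gripper open.
Joint ranges: [-3, 3], [-0.9, 2.11], [0.09, 2.58], [-1.31, 4.45], [0.11, 2.69], [-2.54, 2.54]. Speed limits (rad/s): [2.39, 2.39, 3.01, 3.14, 3.14, 3.14].

### API

Orientations are given as a rotation vector (axis times angle).
In Python, from workcell import ctrl gives the robot as it stands.
- The arm moves only by the tool move_arm, never from a script. Its argument "increments" is one flat list of numbers, 5 for each row, row after row: the closure in counts, from 0 (fully open) to 255 (shut), then the shift along the tool's x, y, z in mm, then the turn about the tool's z in degrees. In form: [grip, dx, dy, dz, yaw, grip, dx, dy, dz, yaw, ...]. A call has 1 to 12 rows; each row is the pose to reach, as a shift and turn from the pose measured when the call began, along the tool's axes at that moment; what a row does not reach only later rows make up. A row lasts 1/8 s, in which the tool goes at most 62.5 mm and 10.7 degrees, less where a joint would pass 70% of its speed; a pose out of reach is approached as far as the arm can. A call with a gripper value outside its range is refused whole. The fingers move at their own pace and stop on an object; the grip force is fixed at half the most. Time passes only in rows, so rows that repeat a pose let the fingers close. It gives the time, the measured TCP pose, the force and the opening at its end, in the units of the state.
- ctrl.get_obs(): the state, without advancing time (a new reading comes with each control period).
- ctrl.get_image(name): name is "scene" or "top" or "wrist"; returns a dict with "frame" (420x560x3 uint8, red, green, blue), "vertical_fov" (degrees; the focal length in pixels is half the picture's height over the tangent of half this angle, whatever the lens; pixels are square), "cx", "cy" (the principal point, pixels), "pose" (4x4, takes a point from camera to world coordinates); the wrist camera has in their place "mount" (4x4, takes a point from camera to tool coordinates, whose origin is the TCP and whose axes are the flange's). Camera axes: x right, y down, z forward; pixel columns grow to the right and rows downward; lengths in mm; the calibration is good to about 2 mm. A picture is of the moment at which its call begins: read the wrist's pose just before it. There is no depth.
- ctrl.close_job(): hands the job in, once; it reports no verdict.
The state is a dict: "t": time; "qpos": joint angles; "qvel": joint speeds; "joint_torque": joint torques, N m; "ee_pos": TCP position; "orientation": TCP orientation; "ft_force": force on the tool from outside, world axes, zero at the start; "moment": the same for the moment, N m; "width": finger opening in mm.
Only numpy, scipy, OpenCV 4.12 (cv2) and the standard library are available. Lean on these libraries where they do the work, as an engineer would, in place of code of your own. Each camera call takes 0.05 s, during which the arm holds its last target.

### The job

The cart wheel in the bench cradle has just had its tyre sealed, and the valve must stand at the very top of the wheel (twelve o'clock, straight up the slope from the spindle) so that the sealant drains away from it and the air line can go on. Push the wheel round with the fingertips, spoke after spoke, and leave it at rest there. Push gently: grip nothing, keep off the tyre and the valve stem, and leave the loose things lying where they are.

Things in the scene. Friction and masses are not known exactly. Their poses are not given: they have to be found in the camera images.
- wheel (a joint): Wheel angle (rad): 0 = valve at the very top; grows as the wheel turns anticlockwise seen from the robot (top moves left), +1.57 = valve at the left. A whole turn more is the same place; no stops. Starts at 2.4 to 3.9, valve low. The greased bearing is stiff: 0.25 N m, 3 to 4 N on a spoke, turns it; it stays where it is left, without coasting.
- cradle: Fixed tilted frame of the stand; origin at the wheel's centre, 150 mm above the bench. z axis = the spindle, towards the robot's side and 45 degrees up; x axis in the wheel's plane, straight up the slope to the top of the wheel (twelve o'clock); y axis to the left. End plates and posts stand outside the tyre, 156 to 180 mm to each side along y.
- bar_front (a point): Middle of the front face of the grey flat bar that crosses the whole wheel in front along cradle y: 34 mm wide (cradle x -17 to +17 mm), at cradle z 31 to 37 mm, a like bar behind the wheel at -31 to -37. Spindle end and nut stand 16 mm out of it. A fingertip standing in the wheel cannot pass the bar: spokes are pushed above it or below it.
- spokes: Six straight cast metal spokes at 30, 90, 150, 210, 270, 330 degrees from the valve. Origin at the wheel's centre, turns with the wheel, x axis towards the valve. Each 17 mm wide at radius 45 mm, 14 mm at the rim, 15 mm deep, centred on cradle z = 0. Openings between them reach from the hub (radius 27 mm) to the rim (radius 98 mm), about 60 mm across at radius 75 mm.
- tyre: Black rubber tyre: inner radius 103, outer radius 145 mm, 42 mm thick (cradle z -21 to +21 mm); origin at the wheel's centre. Freshly sealed; not to be touched. Fingers that come in along the spindle (tilted 45 degrees forward from straight down) stay well clear of it.
- valve_stem: The valve: a black rubber stem 10 to 15 mm thick with brass thread and black cap, standing 34 mm inward from the rim towards the hub (radius 98 to 65 mm), midway between two spokes, leaning to the front (cap reaches cradle z 17 mm). Origin at the wheel's centre. Not to be touched.
- valve_root (a point): The point on the wheel's middle plane where the valve leaves the rim, 98 mm from the wheel's centre.
- wheel_stand: Grey steel bench cradle, fixed to the bench, with the 290 mm wheel in it leaning back 45 degrees, face to the robot; 220 x 384 mm on the bench, top of the tyre 268 mm high. Origin on the bench below the wheel's centre, x axis away from the robot's side, y axis to the left.
- spanner_17: combination spanner, 35x204x9 mm, lying on the bench at the foot of the stand, under the wheel's lower edge; loose, not part of the job. Origin at the centre of its underside.
- bearing_6206: ball bearing, 62 mm across, 16 mm high, lying flat to the left of the stand; loose, not part of the job. Origin at the centre of its underside.
- tape_roll: roll of black tape, 58 mm across, 19 mm high, lying flat to the right of the stand; loose, not part of the job. Origin at the centre of its underside.
- grease_tin: round tin with lid, 77 mm across, 52 mm high, to the right of the stand; loose, not part of the job. Origin at the centre of its underside.
- threadlock: small red bottle with white nozzle, 21x34x93 mm, standing to the right of the stand; loose, not part of the job. Origin at the centre of its underside.

How it is judged:
By the outcome, as a careful person would: the job done as asked, in the order asked, and still so for the second after the job is handed in, with the robot touching nothing.
It also fails if it takes over 58 s, if anything falls off the work surface, if the arm or the gripper's body presses on something with over 40 N, if the wrist force passes 120 N, or if a joint passes its speed limit or range.

## Working session

There is one attempt and no reset: what is moved stays moved. The work goes in short steps, Python scripts to look and compute and a tool call to move; the robot and the scene stay as the last step left them, time stands still between calls to the robot, and variables do not carry over. Pictures are saved under pics/ and viewed, and the job is handed in when it is done.

Besides the shell and the picture viewer there is one more tool, called after "Emit:" as name(argument=value, ...), one argument or row to a line, values as JSON. move_arm: Moves the arm, as the interface text tells. Its arguments: {"type":"object","properties":{"increments":{"type":"array","items":{"type":"number"}}},"required":["increments"]}

```bash
ls; mkdir -p pics; python3 - <<'E'
from workcell import ctrl
import cv2,numpy as np
np.set_printoptions(precision=3,suppress=True)
o=ctrl.get_obs();print(o)
for n in("scene","top","wrist"):
    im=ctrl.get_image(n);cv2.imwrite(f"pics/{n}0.png",im["frame"][:,:,::-1])
    print(n,{k:v for k,v in im.items() if k!="frame"})
E
```

```text
pics
{'t': 0.0, 'qpos': array([ 1.22 ,  0.424,  1.631, -0.   ,  1.089, -0.019]), 'qvel': array([-0.001, -0.   , -0.001,  0.001,  0.001,  0.   ]), 'joint_torque': array([  0.001, -54.463, -27.366,   0.064,   0.023,  -0.   ]), 'ee_pos': array([203.392, 590.382, 221.898]), 'orientation': array([-0.519, -3.098,  0.002]), 'ft_force': array([0.858, 0.188, 0.216]), 'moment': array([-0.014,  0.056, -0.001]), 'width': 88.01216159604229}
scene {'vertical_fov': 51.397284017202956, 'cx': 281.7956993148936, 'cy': 218.26033751275432, 'pose': array([[   0.525,   -0.456,    0.718, -449.09 ],
       [  -0.851,   -0.262,    0.456, -682.738],
       [  -0.02 ,   -0.85 ,   -0.526,  816.275],
       [   0.   ,    0.   ,    0.   ,    1.   ]])}
top {'vertical_fov': 42.40513064628821, 'cx': 282.366321701991, 'cy': 204.17818392114984, 'pose': array([[  -0.012,   -0.992,    0.125,  280.211],
       [  -1.   ,    0.01 ,   -0.017,  -61.736],
       [   0.015,   -0.126,   -0.992, 1736.304],
       [   0.   ,    0.   ,    0.   ,    1.   ]])}
wrist {'vertical_fov': 60.37378985485724, 'cx': 278.30229225399097, 'cy': 205.16228998115074, 'mount': array([[   0.   ,   -0.963,   -0.271,   75.282],
       [   1.   ,    0.001,   -0.001,    0.072],
       [   0.001,   -0.271,    0.963, -161.043],
       [   0.   ,    0.   ,    0.   ,    1.   ]])}
```

View pics/scene0.png

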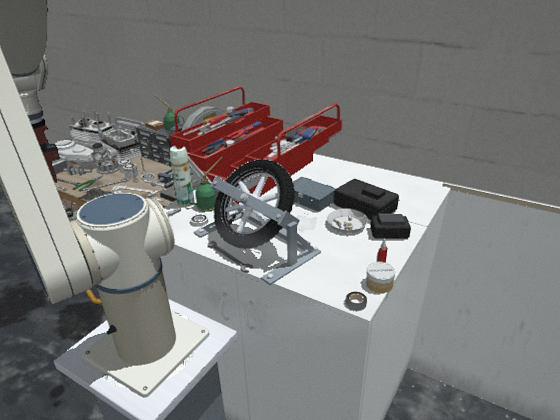

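View pics/top0.png

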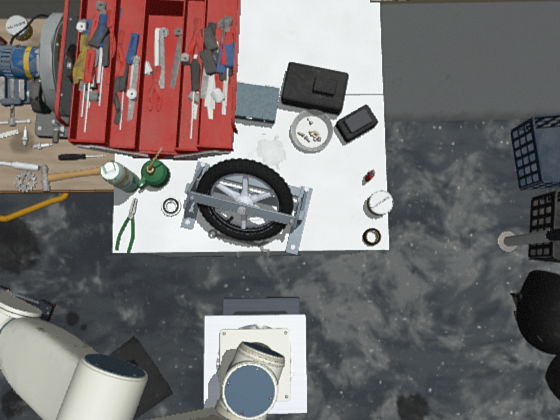

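View pics/wrist0.png

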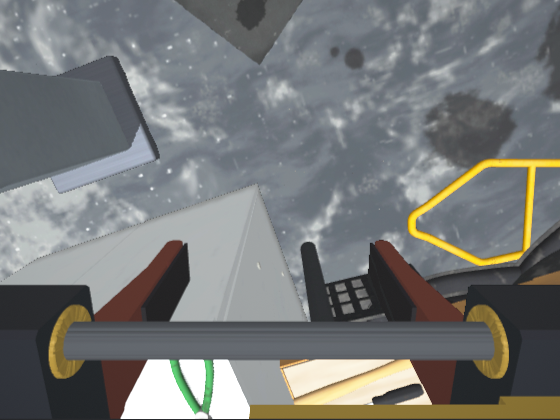

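```bash
python3 - <<'E'
import cv2
a=cv2.imread("pics/top0.png")[140:260,170:320];cv2.imwrite("pics/topz.png",cv2.resize(a,None,fx=5,fy=5,interpolation=cv2.INTER_CUBIC))
a=cv2.imread("pics/scene0.png")[140:290,180:330];cv2.imwrite("pics/scenez.png",cv2.resize(a,None,fx=4,fy=4,interpolation=cv2.INTER_CUBIC))
E
```

```text
(no output)
```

View pics/topz.png

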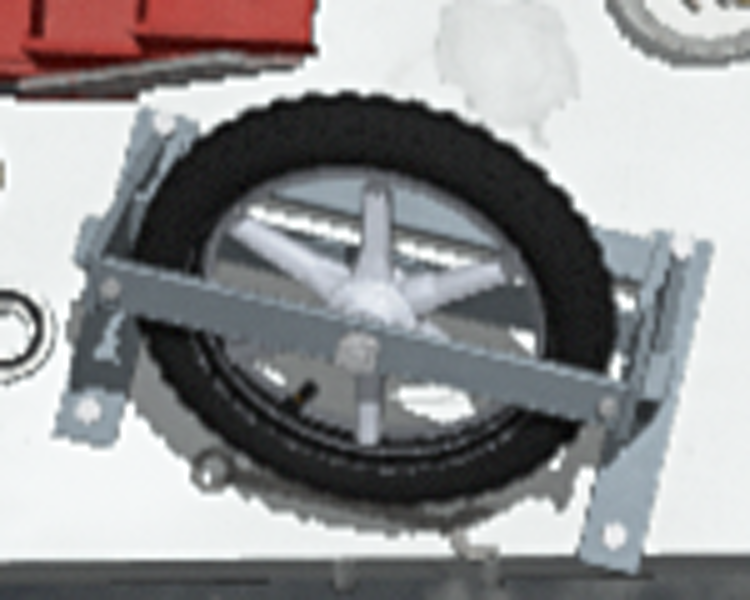

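View pics/scenez.png

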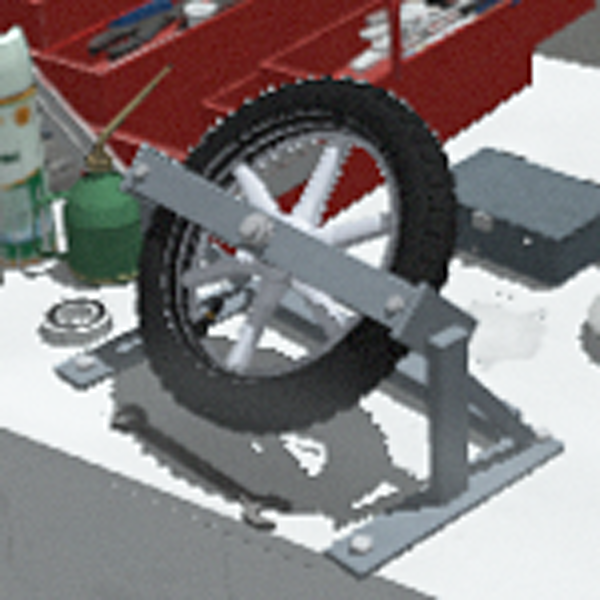

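```bash
cat >h.py <<'E'
import numpy as np,cv2
np.set_printoptions(precision=2,suppress=True)
def ray(im,uv,T=None):
    T=im["pose"] if T is None else T
    f=210/np.tan(np.radians(im["vertical_fov"])/2)
    d=np.array([(uv[0]-im["cx"])/f,(uv[1]-im["cy"])/f,1.])
    return T[:3,3],T[:3,:3]@d
def onplane(im,uv,p,n,T=None):
    o,d=ray(im,uv,T);return o+d*(np.dot(p-o,n)/np.dot(d,n))
def proj(im,P,T=None):
    T=im["pose"] if T is None else T
    f=210/np.tan(np.radians(im["vertical_fov"])/2)
    c=T[:3,:3].T@(np.asarray(P)-T[:3,3]);return np.array([im["cx"]+f*c[0]/c[2],im["cy"]+f*c[1]/c[2]])
def axes(yaw):
    s=2**-.5;c,n=np.cos(yaw),np.sin(yaw);F=np.array([c,n,0]);Y=np.array([-n,c,0]);Z=np.array([0,0,1.])
    return np.stack([(F+Z)*s,Y,(Z-F)*s],1)  # columns x,y,z of cradle
E
python3 - <<'E'
from h import *
from workcell import ctrl
im=ctrl.get_image("top");sc=ctrl.get_image("scene")
z=lambda u,v:(170+u/5,140+v/5)
zs=lambda u,v:(180+u/4,140+v/4)
L=onplane(im,z(110,285),np.array([0,0,178]),np.array([0,0,1]));R=onplane(im,z(607,405),np.array([0,0,178]),np.array([0,0,1]))
print(L,R,np.linalg.norm(L-R)); d=L-R;yaw=np.arctan2(-d[0],d[1]);print(np.degrees(yaw))
def tri(a,b):
    o1,d1=ray(im,a);o2,d2=ray(sc,b)
    t=np.linalg.lstsq(np.stack([d1,-d2],1),o2-o1,rcond=None)[0];p,q=o1+t[0]*d1,o2+t[1]*d2
    return (p+q)/2,np.linalg.norm(p-q)
for n,a,b in(("nut",(357,350),(257,229)),("L",(110,285),(137,172)),("R",(607,405),(395,305))):print(n,tri(z(*a),zs(*b)))
A=axes(yaw);C=(L+R)/2-A[:,2]*39.5;print("C",C)
for n,a in(("s_up",(376,185)),("s_ul",(235,225)),("s_r",(505,268)),("s_dn",(368,440)),("vcap",(308,388)),("vroot",(287,408))):
    zz=10 if n=="vcap" else 0
    q=A.T@(onplane(im,z(*a),C+A[:,2]*zz,A[:,2])-C);print(n,q,np.degrees(np.arctan2(q[1],q[0])),np.hypot(q[0],q[1]))
E
```

```text
[500.76 174.06 178.  ] [ 427.86 -113.24  178.  ] 296.4083961392622
-14.238606456489482
nut (array([462.12,  29.41, 181.59]), np.float64(3.7646131681083217))
L (array([500.86, 174.61, 175.89]), np.float64(0.6092120582041625))
R (array([ 428.82, -114.38,  176.16]), np.float64(2.6685084220498134))
C [491.38  23.54 150.07]
s_up [85.48  9.69 -0.  ] 6.467296369791255 86.02725259188955
s_ul [33.74 87.25  0.  ] 68.85795598759482 93.54876677314843
s_r [ 49.37 -72.23   0.  ] -55.64294839636223 87.4901371368629
s_dn [-103.79  -11.43   -0.  ] -173.7153637163267 104.4198094767641
vcap [-65.91  28.81  10.  ] 156.39166136404788 71.92794364921151
vroot [-94.01  40.97   0.  ] 156.45321114684316 102.54364021098787
```

```bash
cat >>h.py <<'E'
from scipy.spatial.transform import Rotation as Ro
C=np.array([491.4,23.5,150.]);YAW=np.radians(-14.24);A=axes(YAW)
def toW(q):return C+A@np.asarray(q,float)
def shift(o,w):
    R=Ro.from_rotvec(o["orientation"]).as_matrix();return R.T@(np.asarray(w)-o["ee_pos"])
def tipc(o):return A.T@(o["ee_pos"]-C)
def yawneed(o):
    R=Ro.from_rotvec(o["orientation"]).as_matrix();y=R.T@A[:,1];return np.degrees(np.arctan2(-y[0],y[1]))
E
python3 - <<'E'
from h import *
from workcell import ctrl
o=ctrl.get_obs();w=toW((44,38,2));print(w)
h=w.copy();h[2]=340;h[:2]+=-90*np.array([np.cos(YAW),np.sin(YAW)])
print(h,shift(o,h),yawneed(o))
E
```

```text
[529.53  53.03 182.53]
[442.3   75.17 340.  ] [-393.7  -409.73 -117.4 ] -4.767466729007535
```

Emit:
move_arm(
  increments=[255,0,0,-60,0,255,-20,-20,-118,-2,255,-60,-60,-118,-4.8,255,-100,-104,-118,-4.8,255,-140,-146,-118,-4.8,255,-180,-188,-118,-4.8,255,-220,-229,-118,-4.8,255,-260,-271,-118,-4.8,255,-300,-312,-118,-4.8,255,-345,-360,-118,-4.8,255,-394,-410,-118,-4.8,255,-394,-410,-118,-4.8],
)

```text
t: 1.75
ee_pos: [443.4, 71.8, 340.7]
orientation: [0.396, 3.116, -0.002]
ft_force: [-0.4, 0.1, 0.4]
width: 0.7
```

```bash
python3 - <<'E'
from h import *
from workcell import ctrl
o=ctrl.get_obs();im=ctrl.get_image("wrist");cv2.imwrite("pics/w1.png",im["frame"][:,:,::-1])
print(o["t"],o["ee_pos"],o["width"],o["ft_force"],yawneed(o))
E
```

```text
1.75 [443.42  71.78 340.66] 0.7312455836386978 [-0.41  0.07  0.35] -0.2429178597489123
```

View pics/w1.png

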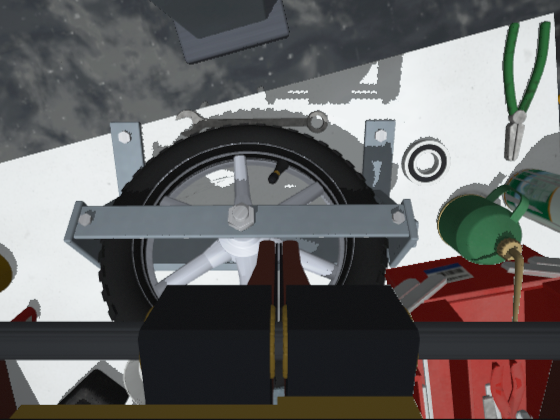

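```bash
python3 - <<'E'
from h import *
from workcell import ctrl
o=ctrl.get_obs();im=ctrl.get_image("wrist")
B=np.eye(4);B[:3,:3]=Ro.from_rotvec(o["orientation"]).as_matrix();B[:3,3]=o["ee_pos"];T=B@im["mount"]
top=ctrl.get_image("top")
z=lambda u,v:(170+u/5,140+v/5)
def tri(a,b):
    o1,d1=ray(im,a,T);o2,d2=ray(top,b)
    t=np.linalg.lstsq(np.stack([d1,-d2],1),o2-o1,rcond=None)[0];p,q=o1+t[0]*d1,o2+t[1]*d2
    return (p+q)/2,np.linalg.norm(p-q)
Z=np.array([0,0,1])
for n,a,b,h in(("nut",(240,215),(357,350),187),("L",(399,215),(110,285),178),("R",(83,217),(607,405),178)):print(n,tri(a,z(*b)),onplane(im,a,np.array([0,0,h]),Z,T), "pred px",proj(im,toW((0,{"nut":0,"L":148,"R":-148}[n],53 if n=="nut" else 39.5)),T))
for n,a,zz in(("s_dn",(239,160),0),("vcap",(275,178),12),("vroot",(287,166),0),("s_r",(160,284),7),("s_r0",(215,255),7)):
    q=A.T@(onplane(im,a,toW((0,0,zz)),A[:,2],T)-C);print(n,q,np.degrees(np.arctan2(q[1],q[0])),np.hypot(q[0],q[1]))
E
```

```text
nut (array([460.96,  30.77, 173.33]), np.float64(2.19941582343314)) [456.27  32.77 187.  ] pred px [239.53 213.95]
L (array([502.28, 177.95, 162.64]), np.float64(3.3802538057734184)) [495.7  175.54 178.  ] pred px [398.03 220.35]
R (array([ 426.14, -113.51,  176.34]), np.float64(3.7524972819862716)) [ 423.99 -112.57  178.  ] pred px [ 84.16 220.96]
s_dn [-99.72 -10.95   0.  ] -173.73125643724103 100.32301323215695
vcap [-66.34  31.56  12.  ] 154.55888779206975 73.46752823036964
vroot [-90.97  45.26   0.  ] 153.5457153735908 101.6047978516165
s_r [ 50.96 -77.6    7.  ] -56.706391656435564 92.84247231658865
s_r0 [ 21.65 -27.68   7.  ] -51.97260512267831 35.13849931857281
```

```bash
sed -i 's/C=np.array(\[491.4,23.5/C=np.array([489.5,23.9/' h.py; cat >>h.py <<'E'
def seq(qs):
    from workcell import ctrl
    o=ctrl.get_obs();print("t",o["t"],"tip",tipc(o),"F",o["ft_force"],"yaw",yawneed(o))
    for q in qs:print(q,shift(o,toW(q)))
E
python3 - <<'E'
from h import *
seq([(44+60,38,60),(44,38,2)])
E
```

```text
t 1.9 tip [ 93.43  37.78 175.93] F [-0.99  0.84 -0.68] yaw -0.03861603120921621
(104, 38, 60) [-89.5    0.32  74.44]
(44, 38, 2) [-88.13   0.36 157.88]
```

Emit:
move_arm(
  increments=[255,-45,0,0,0,255,-88,0,20,0,255,-88,0,74,0,255,-88,0,110,0,255,-88,0,135,0,255,-88,0,150,0,255,-88,0,158,0,255,-88,0,158,0],
)

```text
t: 2.9
ee_pos: [527.4, 53.7, 182.6]
orientation: [-0.389, -3.117, 0.001]
ft_force: [0.4, -0.9, -0.3]
width: 0.8
```

```bash
python3 - <<'E'
from h import *
from workcell import ctrl
th=np.radians
# arc, footprint centre at radius r; tip cx0 = e-7
qs=[]
for a in (35,28,20,10,0,-8,-16,-22,-28):
    r=62;qs.append((round(r*np.cos(th(a))-7,1),round(r*np.sin(th(a)),1),2))
seq(qs)
for n in("wrist","scene"):
    im=ctrl.get_image(n);cv2.imwrite(f"pics/{n}2.png",im["frame"][:,:,::-1])
a=cv2.imread("pics/scene2.png")[140:290,180:330];cv2.imwrite("pics/scenez2.png",cv2.resize(a,None,fx=4,fy=4,interpolation=cv2.INTER_CUBIC))
E
```

```text
t 2.9 tip [43.85 38.19  2.21] F [ 0.35 -0.85 -0.29] yaw 0.003829108135123154
(np.float64(43.8), np.float64(35.6), 2) [-0.11 -2.59  0.19]
(np.float64(47.7), np.float64(29.1), 2) [-2.86 -9.09 -2.57]
(np.float64(51.3), np.float64(21.2), 2) [ -5.41 -16.99  -5.12]
(np.float64(54.1), np.float64(10.8), 2) [ -7.39 -27.39  -7.09]
(np.float64(55.0), np.float64(0.0), 2) [ -8.02 -38.19  -7.72]
(np.float64(54.4), np.float64(-8.6), 2) [ -7.6  -46.79  -7.3 ]
(np.float64(52.6), np.float64(-17.1), 2) [ -6.32 -55.29  -6.02]
(np.float64(50.5), np.float64(-23.2), 2) [ -4.84 -61.39  -4.53]
(np.float64(47.7), np.float64(-29.1), 2) [ -2.86 -67.29  -2.55]
```

View pics/wrist2.png

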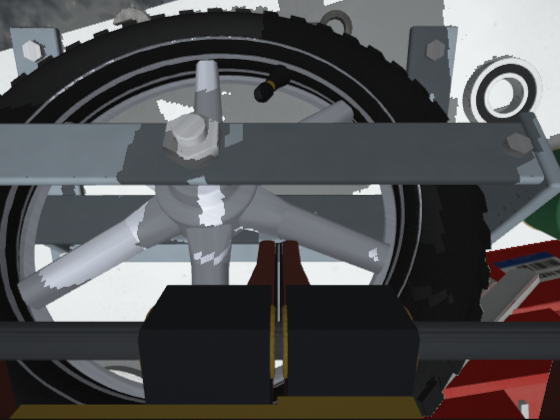

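View pics/scenez2.png

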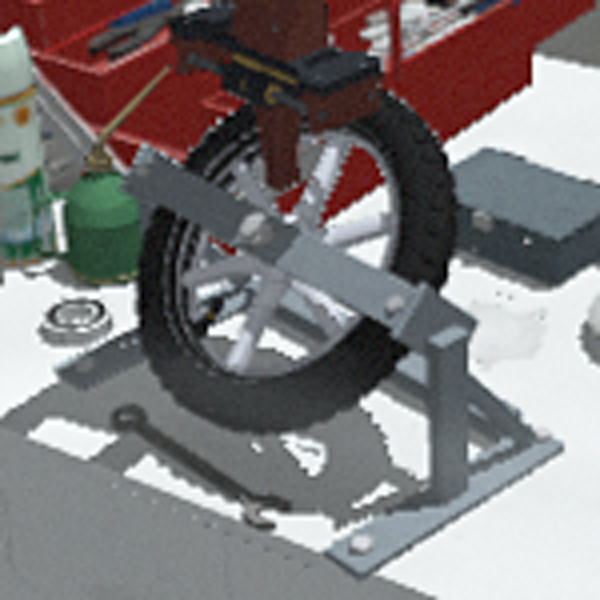

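Emit:
move_arm(
  increments=[255,-1,-5,0,0,255,-3,-10,-3,0,255,-5,-17,-5,0,255,-7,-24,-6,0,255,-8,-31,-7,0,255,-8,-38,-8,0,255,-8,-45,-7,0,255,-7,-51,-6,0,255,-6,-57,-6,0,255,-5,-62,-5,0,255,-3,-67,-3,0,255,-3,-67,-3,0],
)

```text
t: 4.5
ee_pos: [514.1, -12.7, 186.4]
orientation: [0.391, 3.117, -0.0]
ft_force: [-1.2, 1.4, 1.0]
width: 0.6
```

```bash
python3 - <<'E'
from h import *
from workcell import ctrl
seq([])
for n in("wrist","top"):
    im=ctrl.get_image(n);cv2.imwrite(f"pics/{n}3.png",im["frame"][:,:,::-1])
a=cv2.imread("pics/top3.png")[140:260,170:320];cv2.imwrite("pics/topz3.png",cv2.resize(a,None,fx=5,fy=5,interpolation=cv2.INTER_CUBIC))
E
```

```text
t 4.5 tip [ 49.   -29.45   2.48] F [-1.2   1.38  0.98] yaw -0.05793425672341159
```

View pics/wrist3.png

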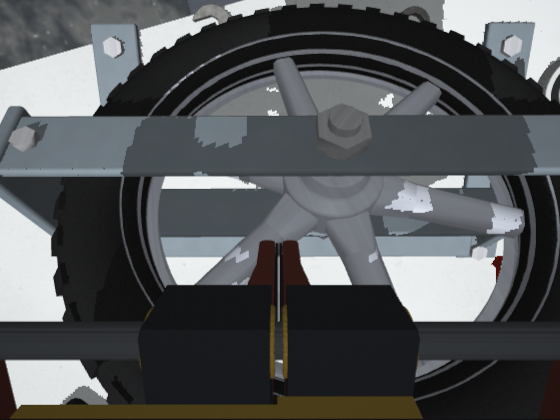

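View pics/topz3.png

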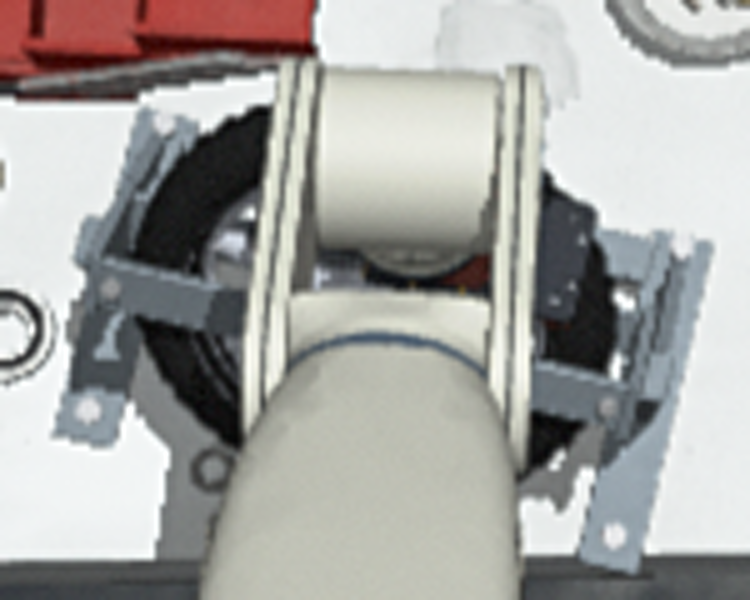

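```bash
cat >>h.py <<'E'
def wimg():
    from workcell import ctrl
    o=ctrl.get_obs();im=ctrl.get_image("wrist")
    B=np.eye(4);B[:3,:3]=Ro.from_rotvec(o["orientation"]).as_matrix();B[:3,3]=o["ee_pos"];return o,im,B@im["mount"]
def cr(im,T,uv,zz=7.5):
    q=A.T@(onplane(im,uv,toW((0,0,zz)),A[:,2],T)-C);return q,np.degrees(np.arctan2(q[1],q[0])),np.hypot(q[0],q[1])
E
python3 - <<'E'
from h import *
o,im,T=wimg()
print("C",cr(im,T,(344,131),53),proj(im,toW((0,0,53)),T))
for uv in((510,218),(372,270),(435,90),(285,66),(215,275)):print(uv,*cr(im,T,uv))
seq([(50+45,-29,2+45),(95,37,47),(50,37,2)])
E
```

```text
C (array([ 8.91, -1.84, 53.  ]), np.float64(-11.685912492603668), np.float64(9.102840983394985)) [346.46 114.99]
(510, 218) [26.35 87.43  7.5 ] 73.23059686194081 91.31690067856549
(372, 270) [53.67 14.47  7.5 ] 15.086292891389679 55.581000294711885
(435, 90) [-63.68  68.68   7.5 ] 132.83700081088077 93.66329034382296
(285, 66) [-85.68 -25.01   7.5 ] -163.72546399025276 89.26103863541682
(215, 275) [ 56.11 -58.69   7.5 ] -46.28608174800634 81.1944467559349
t 4.65 tip [ 49.27 -29.27   2.28] F [-1.34  0.43 -0.22] yaw -0.030239164298348806
(95, -29, 47) [ -0.78   0.25 -63.96]
(95, 37, 47) [ -0.75  66.25 -63.98]
(50, 37, 2) [-0.68 66.27 -0.34]
```

```bash
python3 - <<'E'
from h import *
seq([(39+45,44,47),(39,44,2)])
for a in range(42,-54,-8):
    t=np.radians(a);print(a);seq([(62*np.cos(t)-7,62*np.sin(t),2)])
E
```

```text
t 4.65 tip [ 49.27 -29.27   2.28] F [-1.34  0.43 -0.22] yaw -0.030239164298348806
(84, 44, 47) [  7.04  73.25 -56.22]
(39, 44, 2) [ 7.11 73.27  7.42]
42
t 4.65 tip [ 49.27 -29.27   2.28] F [-1.34  0.43 -0.22] yaw -0.030239164298348806
(np.float64(39.074979179598444), np.float64(41.48609759424921), 2) [ 7.06 70.75  7.37]
34
t 4.65 tip [ 49.27 -29.27   2.28] F [-1.34  0.43 -0.22] yaw -0.030239164298348806
(np.float64(44.40032949841258), np.float64(34.669960015186305), 2) [ 3.28 63.94  3.61]
26
t 4.65 tip [ 49.27 -29.27   2.28] F [-1.34  0.43 -0.22] yaw -0.030239164298348806
(np.float64(48.72523087054836), np.float64(27.1790111009228), 2) [ 0.22 56.45  0.56]
18
t 4.65 tip [ 49.27 -29.27   2.28] F [-1.34  0.43 -0.22] yaw -0.030239164298348806
(np.float64(51.96550401029952), np.float64(19.15905365124674), 2) [-2.08 48.43 -1.73]
10
t 4.65 tip [ 49.27 -29.27   2.28] F [-1.34  0.43 -0.22] yaw -0.030239164298348806
(np.float64(54.058080686756895), np.float64(10.766187015349681), 2) [-3.57 40.04 -3.2 ]
2
t 4.65 tip [ 49.27 -29.27   2.28] F [-1.34  0.43 -0.22] yaw -0.030239164298348806
(np.floa
[... 422 characters left out ...]
6]
-22
t 4.65 tip [ 49.27 -29.27   2.28] F [-1.34  0.43 -0.22] yaw -0.030239164298348806
(np.float64(50.48539898314082), np.float64(-23.225608791786545), 2) [-1.06  6.04 -0.67]
-30
t 4.65 tip [ 49.27 -29.27   2.28] F [-1.34  0.43 -0.22] yaw -0.030239164298348806
(np.float64(46.6935750346352), np.float64(-30.999999999999996), 2) [ 1.62 -1.73  2.01]
-38
t 4.65 tip [ 49.27 -29.27   2.28] F [-1.34  0.43 -0.22] yaw -0.030239164298348806
(np.float64(41.856666723616755), np.float64(-38.17101147019081), 2) [ 5.05 -8.9   5.43]
-46
t 4.65 tip [ 49.27 -29.27   2.28] F [-1.34  0.43 -0.22] yaw -0.030239164298348806
(np.float64(36.06881896845783), np.float64(-44.599067620996365), 2) [  9.14 -15.33   9.52]
```

Emit:
move_arm(
  increments=[255,0,4,0,0,255,0,4,-30,0,255,0,4,-64,0,255,4,35,-64,0,255,7,73,-60,0,255,7,73,-60,0,255,7,73,-30,0,255,7,73,-8,0,255,7,73,7,0,255,7,73,7,0],
)

```text
t: 5.9
ee_pos: [525.1, 59.3, 178.5]
orientation: [-0.391, -3.116, 0.002]
ft_force: [0.4, 0.6, -0.1]
width: 0.6
```

```bash
python3 - <<'E'
from h import *
o,im,T=wimg();cv2.imwrite("pics/w4.png",im["frame"][:,:,::-1])
seq([(62*np.cos(np.radians(a))-7,62*np.sin(np.radians(a)),2) for a in range(42,-55,-5)])
E
```

```text
t 5.95 tip [39.39 43.34  2.1 ] F [-0.18  0.42  0.17] yaw -0.04683326324293928
(np.float64(39.074979179598444), np.float64(41.48609759424921), 2) [ 0.15 -1.85  0.3 ]
(np.float64(42.51540162293215), np.float64(37.31253143542699), 2) [-2.29 -6.02 -2.13]
(np.float64(45.57898196169841), np.float64(32.854994382458706), 2) [ -4.46 -10.48  -4.29]
(np.float64(48.24240449967881), np.float64(28.1474109838519), 2) [ -6.35 -15.19  -6.17]
(np.float64(50.48539898314082), np.float64(23.225608791786545), 2) [ -7.94 -20.11  -7.75]
(np.float64(52.2908948697082), np.float64(18.12704569280968), 2) [ -9.22 -25.21  -9.03]
(np.float64(53.64515124549595), np.float64(12.890524830701079), 2) [-10.18 -30.44  -9.98]
(np.float64(54.537861401761965), np.float64(7.555899291119143), 2) [-10.82 -35.78 -10.61]
(np.float64(54.96223127518394), np.float64(2.16376879555506), 2) [-11.12 -41.17 -10.9 ]
(np.float64(54.91503115478358), np.float64(-3.244829287062518), 2) [-11.09 -46.58 -10.87]
(np.float64(54.39662026197736), np.float64(-8.628732259524057), 2) [-10.73 -51.96 -10.5 ]
(np.float64(53.41094401668459), np.float64(-13.94696536931963), 2) [-10.04 -57.28  -9.8 ]
(np.float64(51.96550401029952), np.float64(-19.15905365124674), 2) [ -9.02 -62.49  -8.77]
(np.float64(50.07130091405131), np.float64(-24.225329966334975), 2) [ -7.68 -67.56  -7.43]
(np.float64(47.742750757253475), np.float64(-29.10723689272523), 2) [ -6.04 -72.44  -5.78]
(np.float64(44.99757521261629), np.float64(-33.76762017093168), 2) [ -4.1  -77.1   -3.84]
(np.float64(41.856666723616755), np.float64(-38.17101147019081), 2) [ -1.88 -81.51  -1.61]
(np.float64(38.34392950038857), np.float64(-42.28389832387491), 2) [  0.6  -85.62   0.87]
(np.float64(34.48609759424921), np.float64(-46.074979179598444), 2) [  3.33 -89.41   3.6 ]
(np.float64(30.312531435426997), np.float64(-49.51540162293215), 2) [  6.28 -92.85   6.55]
```

View pics/w4.png

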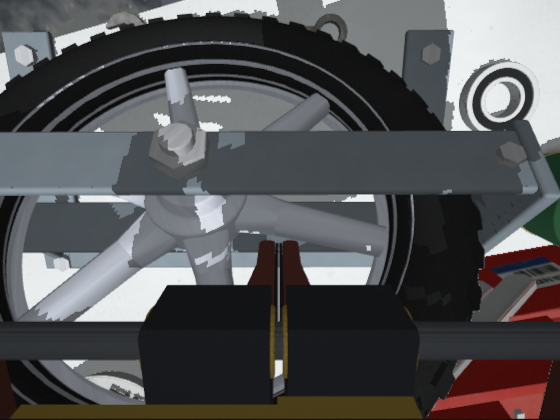

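Emit:
move_arm(
  increments=[255,-2,-6,-2,0,255,-5,-12,-5,0,255,-7,-18,-7,0,255,-9,-25,-9,0,255,-10,-31,-10,0,255,-11,-38,-11,0,255,-11,-45,-11,0,255,-11,-52,-10,0,255,-10,-58,-10,0,255,-9,-64,-8,0,255,-7,-69,-7,0,255,-6,-73,-6,0],
)

```text
t: 7.45
ee_pos: [514.1, -12.9, 186.1]
orientation: [0.391, 3.115, 0.0]
ft_force: [-0.2, 6.8, 2.2]
width: 0.6
```

```bash
python3 - <<'E'
from h import *
o,im,T=wimg();cv2.imwrite("pics/w5.png",im["frame"][:,:,::-1])
seq([(62*np.cos(np.radians(a))-7,62*np.sin(np.radians(a)),2) for a in range(-28,-58,-5)])
E
```

```text
t 7.5 tip [ 48.57 -30.13   2.29] F [-0.21  2.59  1.34] yaw -0.059499223685676506
(np.float64(47.742750757253475), np.float64(-29.10723689272523), 2) [0.38 1.02 0.78]
(np.float64(44.99757521261629), np.float64(-33.76762017093168), 2) [ 2.32 -3.64  2.72]
(np.float64(41.856666723616755), np.float64(-38.17101147019081), 2) [ 4.54 -8.05  4.94]
(np.float64(38.34392950038857), np.float64(-42.28389832387491), 2) [  7.03 -12.16   7.42]
(np.float64(34.48609759424921), np.float64(-46.074979179598444), 2) [  9.76 -15.96  10.15]
(np.float64(30.312531435426997), np.float64(-49.51540162293215), 2) [ 12.71 -19.4   13.09]
```

View pics/w5.png

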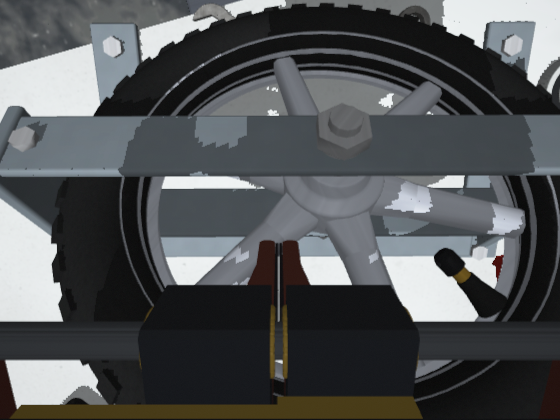

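Emit:
move_arm(
  increments=[255,2,-4,2,0,255,4,-8,5,0,255,7,-12,7,0,255,10,-16,10,0,255,13,-19,13,0,255,13,-19,13,0],
)

```text
t: 8.25
ee_pos: [496.9, -29.1, 173.4]
orientation: [0.391, 3.114, -0.002]
ft_force: [-0.5, 2.1, 1.3]
width: 0.2
```

```bash
python3 - <<'E'
from h import *
o,im,T=wimg();cv2.imwrite("pics/w6.png",im["frame"][:,:,::-1])
seq([(100,-49,70),(86,62,70),(16,62,2)])
E
```

```text
t 8.3 tip [ 30.81 -49.5    2.24] F [-1.56  1.68  2.3 ] yaw -0.059253871613514704
(100, -49, 70) [ -1.29   0.42 -96.83]
(86, 62, 70) [  8.76 111.42 -87.05]
(16, 62, 2) [ 10.44 111.5   10.52]
```

View pics/w6.png

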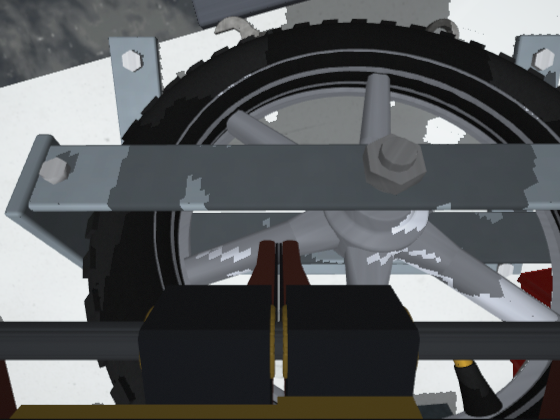

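Emit:
move_arm(
  increments=[255,-1,4,0,0,255,-1,4,-40,0,255,0,4,-90,0,255,40,30,-120,0,255,80,80,-140,0,255,110,111,-150,0,255,110,111,-150,0],
)

```text
t: 9.18
ee_pos: [416.8, 107.8, 324.1]
orientation: [0.384, 3.113, -0.001]
ft_force: [-0.3, -0.2, 0.7]
width: 0.3
```

```bash
python3 - <<'E'
from h import *
o,im,T=wimg();cv2.imwrite("pics/w7.png",im["frame"][:,:,::-1])
seq([(16,62,2)])
E
```

```text
t 9.225 tip [ 58.83  62.51 186.57] F [ 0.74 -0.58 -0.46] yaw 0.1191980627843641
(16, 62, 2) [-99.49  -0.59 161.25]
```

View pics/w7.png

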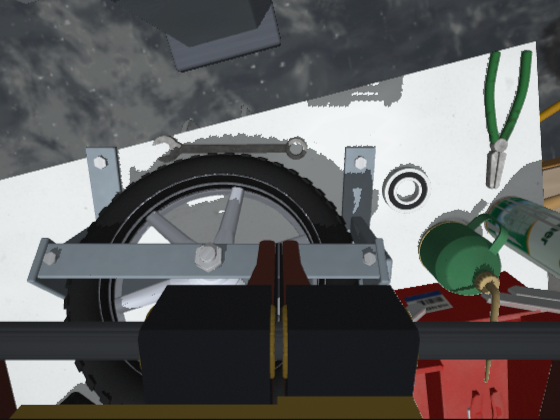

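```bash
python3 - <<'E'
from h import *
o,im,T=wimg()
print(proj(im,toW((0,0,53)),T))
for uv in((237,190),(231,225),(150,215)):print(uv,*cr(im,T,uv,7.5))
top=ctrl=None
from workcell import ctrl
im=ctrl.get_image("top");f=im["frame"][140:260,170:320,::-1];cv2.imwrite("pics/topz7.png",cv2.resize(f,None,fx=5,fy=5,interpolation=cv2.INTER_CUBIC))
E
```

```text
[208.   252.61]
(237, 190) [-93.05  15.8    7.5 ] 170.3599752341758 94.3813252782605
(231, 225) [-49.37  11.97   7.5 ] 166.37236474227228 50.80206751832515
(150, 215) [-61.08 -76.39   7.5 ] -128.64552887602662 97.81051360386364
```

View pics/topz7.png

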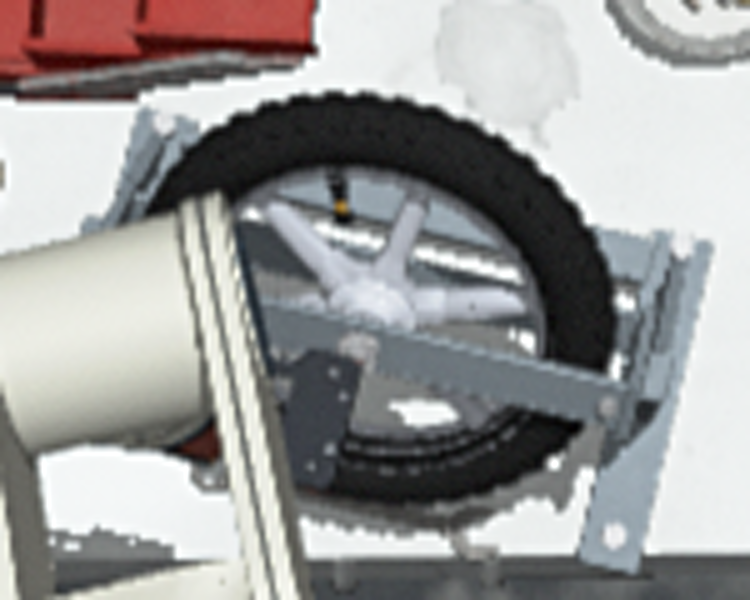

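```bash
python3 - <<'E'
from h import *
seq([(8,68,2)])
E
```

```text
t 9.325 tip [ 58.77  61.42 185.58] F [ 0.25 -0.08  0.37] yaw -0.039877449369300016
(8, 68, 2) [-93.39   6.88 165.99]
```

Emit:
move_arm(
  increments=[255,-50,7,0,0,255,-93,7,20,0,255,-93,7,60,0,255,-93,7,95,0,255,-93,7,105,0,255,-93,7,105,0],
)

```text
t: 10.07
ee_pos: [510.0, 88.3, 217.8]
orientation: [0.392, 3.115, -0.004]
ft_force: [0.5, -0.1, -0.1]
width: 0.4
```

```bash
python3 - <<'E'
from h import *
o,im,T=wimg();cv2.imwrite("pics/w8.png",im["frame"][:,:,::-1])
seq([(8,68,2)])
E
```

```text
t 10.125 tip [51.75 67.91 45.39] F [-0.94 -0.46  0.32] yaw -0.0876676658570363
(8, 68, 2) [ 0.48  0.17 61.62]
```

View pics/w8.png

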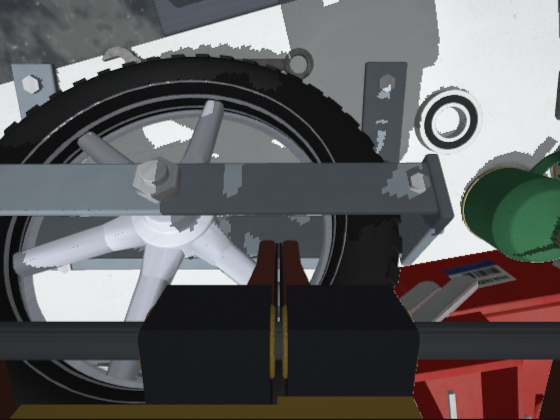

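Emit:
move_arm(
  increments=[255,0,0,15,0,255,0,0,30,0,255,0,0,42,0,255,0,0,52,0,255,0,0,61,0,255,0,0,61,0],
)

```text
t: 10.88
ee_pos: [510.3, 88.5, 156.9]
orientation: [0.391, 3.115, -0.003]
ft_force: [-0.2, -0.1, 0.1]
width: 0.7
```

```bash
python3 - <<'E'
from h import *
o,im,T=wimg();cv2.imwrite("pics/w9.png",im["frame"][:,:,::-1])
seq([(8,68,2)]+[(r*np.cos(np.radians(a))-7,r*np.sin(np.radians(a)),2) for a,r in((74,68),(68,66),(62,64),(57,62),(52,62),(48,62),(44,62))])
E
```

```text
t 10.925 tip [ 8.51 67.8   1.97] F [-0.04  0.24 -0.26] yaw -0.08921992773093243
(8, 68, 2) [0.38 0.2  0.34]
(np.float64(11.743340195555945), np.float64(65.36579532380568), 2) [-2.28 -2.44 -2.29]
(np.float64(17.72403516545019), np.float64(61.19413440140797), 2) [-6.53 -6.61 -6.5 ]
(np.float64(23.046180018297015), np.float64(56.50864594297132), 2) [-10.31 -11.3  -10.25]
(np.float64(26.76762017093168), np.float64(51.99757521261629), 2) [-12.96 -15.81 -12.86]
(np.float64(31.171011470190813), np.float64(48.85666672361676), 2) [-16.08 -18.95 -15.96]
(np.float64(34.48609759424921), np.float64(46.074979179598444), 2) [-18.44 -21.73 -18.29]
(np.float64(37.59906762099637), np.float64(43.06881896845783), 2) [-20.65 -24.73 -20.48]
```

View pics/w9.png

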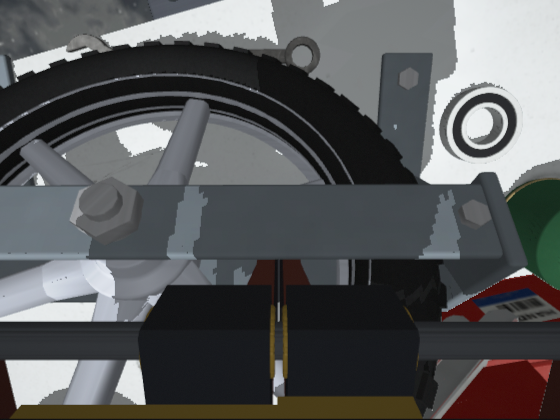

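Emit:
move_arm(
  increments=[255,-2,-2,-2,0,255,-4,-4,-4,0,255,-6,-6,-6,0,255,-8,-9,-8,0,255,-10,-11,-10,0,255,-12,-14,-12,0,255,-13,-16,-13,0,255,-13,-16,-13,0],
)

```text
t: 11.92
ee_pos: [519.9, 70.3, 171.1]
orientation: [0.392, 3.113, -0.001]
ft_force: [0.5, 4.7, 1.9]
width: 0.2
```

```bash
python3 - <<'E'
from h import *
o,im,T=wimg();cv2.imwrite("pics/w10.png",im["frame"][:,:,::-1])
seq([])
from workcell import ctrl
im=ctrl.get_image("scene");f=im["frame"][140:290,180:330,::-1];cv2.imwrite("pics/s10.png",cv2.resize(f,None,fx=4,fy=4,interpolation=cv2.INTER_CUBIC))
E
```

```text
t 11.975 tip [27.52 52.33  2.13] F [-0.28  4.87  1.57] yaw -0.09920008832283941
```

View pics/w10.png

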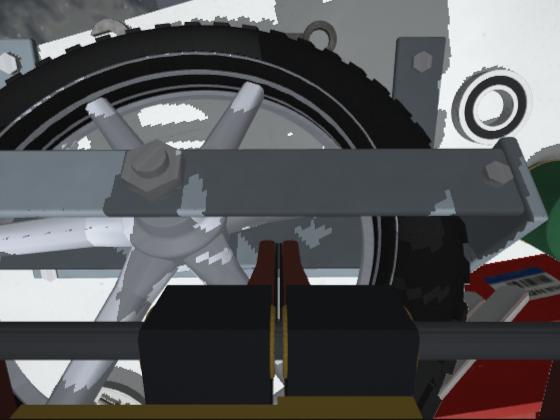

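View pics/s10.png

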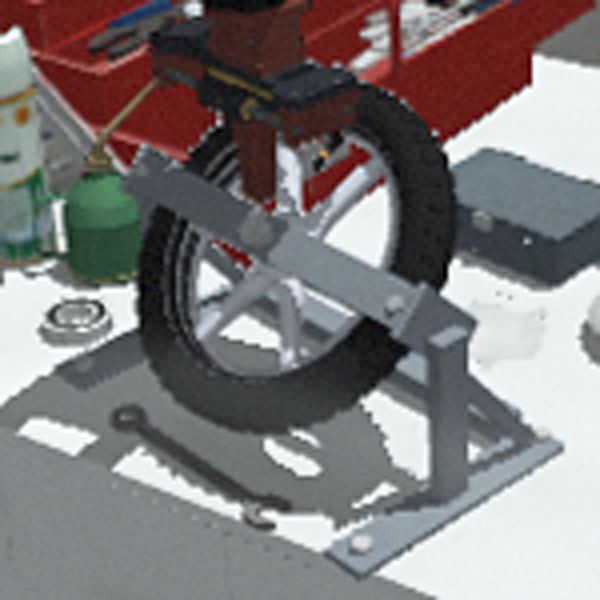

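```bash
python3 - <<'E'
from h import *
o,im,T=wimg();
print(proj(im,toW((0,0,53)),T),"hub",proj(im,toW((0,0,10)),T))
for zz in(0,6):
  for uv in((254,88),(96,103),(12,237),(75,390)):print(uv,*cr(im,T,uv,zz))
for W in(0,3,6,9): print(W,[proj(im,toW((95*np.cos(a),95*np.sin(a),3)),T) for a in np.radians(W+np.array([150,-150,-90,-30]))])
im=im["frame"][60:260,0:300,::-1];cv2.imwrite("pics/w10z.png",cv2.resize(im,None,fx=2.6,fy=2.6,interpolation=cv2.INTER_CUBIC))
E
```

```text
[147.31 155.87] hub [174.53 207.53]
(254, 88) [-94.78  36.32   0.  ] 159.03146800938296 101.50212252491794
(96, 103) [-81.6  -64.11   0.  ] -141.84457388303838 103.76659601684759
(12, 237) [ 11.69 -84.29   0.  ] -82.1067762498041 85.09355650413107
(75, 390) [ 81.56 -32.79   0.  ] -21.90271508760789 87.90337934401315
(254, 88) [-88.33  36.9    6.  ] 157.32767109376536 95.72889247436827
(96, 103) [-75.61 -59.97   6.  ] -141.57958824610412 96.51066939952128
(12, 237) [ 14.37 -79.44   6.  ] -79.7499624527511 80.72890168606438
(75, 390) [ 81.76 -29.77   6.  ] -20.00460152719959 87.0140993642541
0 [array([270.76,  98.51]), array([120.42,  98.7 ]), array([ -4.2 , 214.11]), array([ 35.1 , 391.67])]
3 [array([263.91,  95.78]), array([112.79, 101.73]), array([ -7.63, 222.67]), array([ 43.91, 398.23])]
6 [array([256.94,  93.35]), array([105.23, 105.05]), array([-10.62, 231.43]), array([ 53.33, 404.23])]
9 [array([249.84,  91.21]), array([ 97.74, 108.66]), array([-13.15, 240.37]), array([ 63.33, 409.65])]
```

View pics/w10z.png

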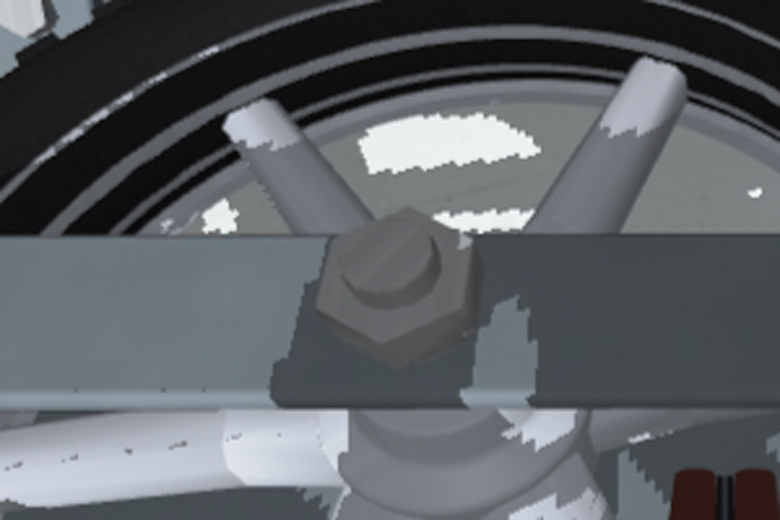

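Emit:
move_arm(
  increments=[255,-1,-1.7,-1,0,255,-2,-3.3,-2,0,255,-2.7,-4.8,-2.7,0,255,-2.7,-4.8,-2.7,0],
)

```text
t: 12.58
ee_pos: [521.2, 65.0, 173.7]
orientation: [0.391, 3.113, -0.001]
ft_force: [0.4, 4.6, 1.3]
width: 1.0
```

```bash
python3 - <<'E'
from h import *
seq([])
o,im,T=wimg()
for W in(0,2,4,6): print(W,[proj(im,toW((95*np.cos(a),95*np.sin(a),3)),T) for a in np.radians(W+np.array([150,-150,-90,-30]))])
im=im["frame"][60:260,0:300,::-1];cv2.imwrite("pics/w11z.png",cv2.resize(im,None,fx=2.6,fy=2.6,interpolation=cv2.INTER_CUBIC))
E
```

```text
t 12.575 tip [31.33 47.59  2.12] F [0.42 4.6  1.34] yaw -0.09119618611250653
0 [array([278.09,  93.95]), array([128.96,  94.13]), array([  7.38, 207.47]), array([ 49.36, 381.04])]
2 [array([273.55,  92.14]), array([123.95,  96.09]), array([  5.18, 213.04]), array([ 55.17, 385.36])]
4 [array([268.96,  90.45]), array([118.96,  98.17]), array([  3.16, 218.7 ]), array([ 61.25, 389.44])]
6 [array([264.31,  88.88]), array([114.  , 100.38]), array([  1.34, 224.45]), array([ 67.58, 393.28])]
```

View pics/w11z.png

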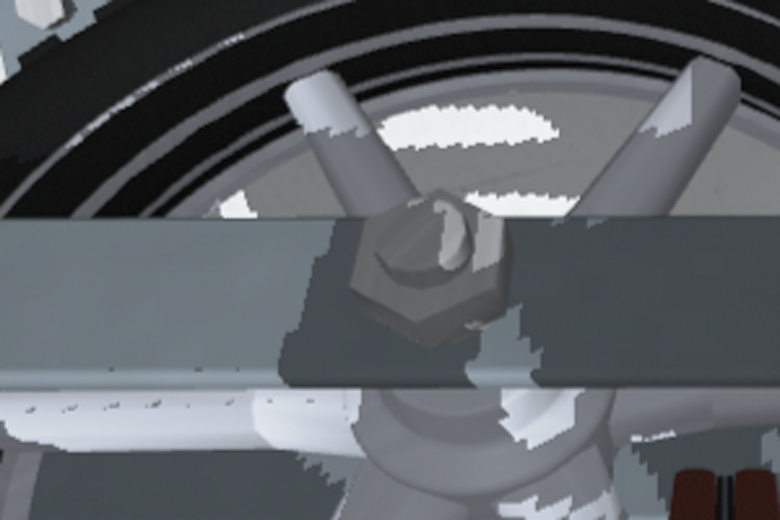

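Emit:
move_arm(
  increments=[255,-0.5,-1,-0.5,0,255,-0.8,-1.7,-0.8,0,255,-0.8,-1.7,-0.8,0],
)

```text
t: 13.0
ee_pos: [521.7, 63.3, 174.5]
orientation: [0.391, 3.113, -0.001]
ft_force: [0.6, 4.9, 1.7]
width: 0.6
```

```bash
python3 - <<'E'
from h import *
seq([])
o,im,T=wimg()
for W in(-2,0,2): print(W,[proj(im,toW((95*np.cos(a),95*np.sin(a),3)),T) for a in np.radians(W+np.array([150,-150,-90,-30]))])
im=im["frame"][60:260,0:300,::-1];cv2.imwrite("pics/w12z.png",cv2.resize(im,None,fx=2.6,fy=2.6,interpolation=cv2.INTER_CUBIC))
E
```

```text
t 13.0 tip [32.54 46.1   2.11] F [0.64 4.88 1.73] yaw -0.09592132055863416
-2 [array([284.86,  94.47]), array([136.6 ,  90.91]), array([ 13.28, 200.05]), array([ 48.28, 373.39])]
0 [array([280.38,  92.54]), array([131.58,  92.73]), array([ 10.93, 205.5 ]), array([ 53.82, 377.9 ])]
2 [array([275.84,  90.73]), array([126.59,  94.67]), array([  8.77, 211.03]), array([ 59.64, 382.18])]
```

View pics/w12z.png

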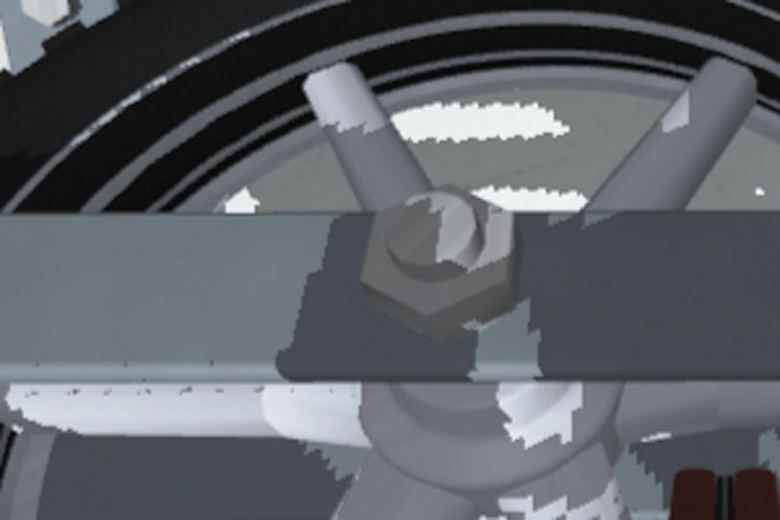

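Emit:
move_arm(
  increments=[255,2,4,1,0,255,2,5,0,0,255,2,5,-20,0,255,2,5,-60,0,255,2,5,-110,0,255,40,5,-150,0,255,90,5,-160,0,255,130,-40,-160,0,255,150,-45,-160,0,255,150,-45,-160,0],
)

```text
t: 14.3
ee_pos: [363.6, 56.7, 334.1]
orientation: [0.391, 3.112, -0.001]
ft_force: [0.6, 0.2, 0.4]
width: 0.5
```

```bash
python3 - <<'E'
from h import *
seq([])
o,im,T=wimg();cv2.imwrite("pics/w13.png",im["frame"][:,:,::-1])
from workcell import ctrl
for W in(-3,0,3): print(W,[proj(im,toW((95*np.cos(a),95*np.sin(a),3)),T) for a in np.radians(W+np.array([150,-150,-90,-30]))])
im=ctrl.get_image("top");f=im["frame"][140:260,170:320,::-1];cv2.imwrite("pics/topz13.png",cv2.resize(f,None,fx=5,fy=5,interpolation=cv2.INTER_CUBIC))
for W in(-3,0,3): print(W,[(proj(im,toW((95*np.cos(a),95*np.sin(a),3)))-[170,140])*5 for a in np.radians(W+np.array([0,30,-30,-90]))])
E
```

```text
t 14.3 tip [ 38.15   0.78 222.14] F [0.61 0.19 0.4 ] yaw -0.10045670979060428
-3 [array([321.92, 232.47]), array([241.39, 228.71]), array([189.61, 295.91]), array([223.99, 383.64])]
0 [array([318.19, 230.47]), array([237.58, 230.54]), array([188.93, 300.55]), array([228.22, 386.66])]
3 [array([314.38, 228.65]), array([233.85, 232.55]), array([188.49, 305.24]), array([232.63, 389.44])]
-3 [array([401.57, 184.  ]), array([317.21, 178.67]), array([477.34, 224.44]), array([525.78, 355.13])]
0 [array([393.1 , 181.78]), array([309.28, 180.22]), array([470.83, 219.09]), array([527.41, 348.75])]
3 [array([384.57, 179.92]), array([301.54, 182.13]), array([464.04, 214.  ]), array([528.62, 342.24])]
```

View pics/w13.png

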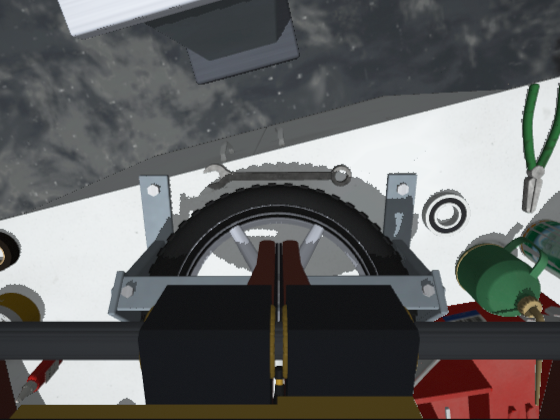

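View pics/topz13.png

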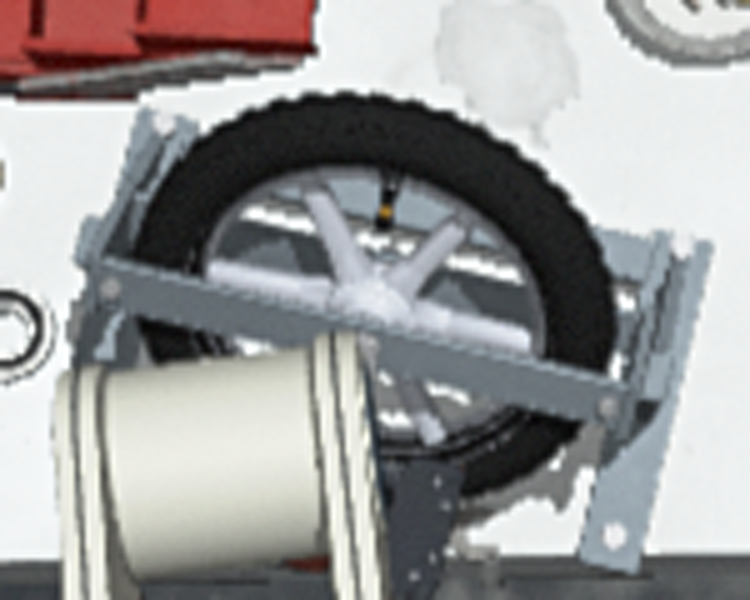

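Emit:
move_arm(
  increments=[255,-50,0,-60,0,255,-100,0,-60,0,255,-150,0,-60,0,255,-190,0,-60,0,255,-190,0,-60,0,255,-190,0,-60,0],
)

```text
t: 15.15
ee_pos: [549.2, 10.2, 394.3]
orientation: [0.391, 3.113, -0.001]
ft_force: [0.3, 0.8, 0.4]
width: 0.6
```

```bash
python3 - <<'E'
from h import *
seq([])
o,im,T=wimg();cv2.imwrite("pics/w14.png",cv2.resize(im["frame"][60:330,100:440,::-1],None,fx=2.2,fy=2.2,interpolation=cv2.INTER_CUBIC))
top=__import__("workcell").ctrl.get_image("top")
z=lambda u,v:(170+u/5,140+v/5)
for uv in((212,268),(527,339),(316,185),(463,224),(432,440),(389,180)):
    p=A.T@(onplane(top,z(*uv),toW((0,0,4)),A[:,2])-C);print(uv,p,np.degrees(np.arctan2(p[1],p[0])))
E
```

```text
t 15.15 tip [216.     1.38 129.44] F [0.34 0.82 0.37] yaw -0.08648638476626545
(212, 268) [ 4.2 96.7  4. ] 87.512686201465
(527, 339) [  7.84 -93.56   4.  ] -85.21249368153694
(316, 185) [80.83 43.13  4.  ] 28.084146842694658
(463, 224) [ 78.33 -43.71   4.  ] -29.162015571908395
(432, 440) [-85.6  -50.28   4.  ] -149.5678691803527
(389, 180) [96.26  2.36  4.  ] 1.407103774927032
```

View pics/w14.png

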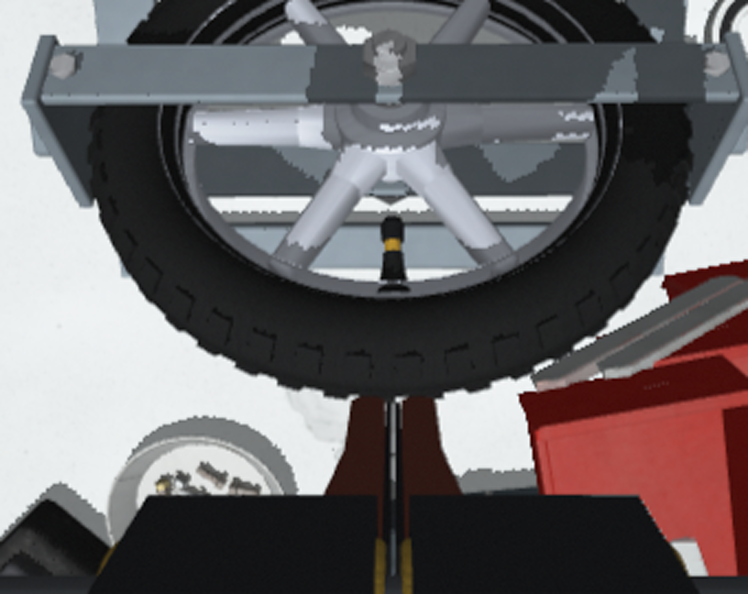

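```bash
python3 - <<'E'
from h import *
o,im,T=wimg()
for n,uv,zz in(("root",(394,287),3),("cap",(391,222),15),("s30",(505,262),4),("s-30",(285,262),4),("s90",(590,121),4),("s-90",(197,126),4),("nut",(389,62),53),("L",(716,62),39),("R",(65,66),39)):
    q,a,r=cr(im,T,(100+uv[0]/2.2,60+uv[1]/2.2),zz);print(n,q,a,r)
E
```

```text
root [96.23  2.09  3.  ] 1.242696608248243 96.25268058782285
cap [70.31  0.79 15.  ] 0.6430894020628408 70.31093511359396
s30 [83.97 51.01  4.  ] 31.279661462711626 98.25286761357457
s-30 [ 83.92 -45.95   4.  ] -28.704745371518385 95.67989004899573
s90 [ 1.52 98.41  4.  ] 89.11784771874332 98.4192762161393
s-90 [  4.61 -94.24   4.  ] -87.20049029163107 94.3484290846332
nut [13.54 -0.03 53.  ] -0.1329677704758197 13.53594484444448
L [ -1.32 148.38  39.  ] 90.51155990524046 148.3829036467607
R [   0.92 -146.94   39.  ] -89.64071193703127 146.94597744006552
```

```bash
python3 - <<'E'
from workcell import ctrl
print(ctrl.close_job(), ctrl.get_obs()["t"])
E
```

```text
the job is handed in; nothing more can be done
the job is handed in; nothing more can be done
```

The valve now stands at the top of the wheel, within about 1° of twelve o'clock, and the job is handed in.

- **What I did:** I turned the wheel clockwise from about 156° in three strokes with the closed fingertips, then two small trims. All strokes were above the front bar, and the finger was never in the opening that holds the valve. The job took about 15 s of the 58 s allowed. The wrist force readings at the end of each move stayed below about 8 N.
- **Last checks:** The last wrist view, with the arm lifted clear, put the valve at about +0.5° to +1.3°, depending on whether I measured from the spokes, the valve root or the bar line.
    - The top view gave about +1.4° at the valve root. Most single spoke readings agreed within 2 or 3°, but one read about +5°; that picture is coarse.
    - The wrist and top cameras disagreed by up to about 4 mm on the wheel centre. That shifts the angle by less than a degree in the symmetric final view.
- **Loose things:** I saw no change in the spanner, bearing, tape, tin or bottle in the pictures, but I did not measure their positions. The arm was not touching anything when I handed in.

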